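# Slide a sensor box round the bench clutter onto a test dock's sprung contact bar

### The job

Slide the grey sensor box flat across the cutting mat, without lifting or tipping it and without touching the glue dropper, the small organiser or the driver stand, into the blue-walled test dock. There press it squarely against the brass sprung bar with about 10 N (a one-kilogram push, never over 20 N) for a good second, then let go and leave it in the dock touching nothing of the robot. Leave all the other things alone.

Things in the scene. Friction and masses are not known exactly. Their poses are not given: they have to be found in the camera images.
- box: Grey printed sensor box, 96 x 96 mm, 50 mm high, 0.35 to 0.7 kg, smooth, too wide to grip: push it low on a side. Origin: centre of its underside; z up. Its -y side (brass contact strips) is to meet the dock's bar; at the start it is turned up to 0.4 rad relative to the dock. Sliding it takes roughly 2 to 8 N.
- dock: Fixed test dock, open above, no floor (the box slides on the mat). Origin: on the mat, centre of its lane's mouth; +y straight out of the mouth, -y the way in, x across, z up. Blue walls 30 mm high, 12 mm thick, inner faces at x = -55 and +55 mm, y = 0 to -85 mm; flared lips reach out to y = +26 mm, x = +-75 mm. Grey block 45 mm high behind, at y = -160 to -190 mm.
- bar_far (a point): Point in the dock's lane, 23 mm over the mat, at dock y = -70 mm: the farthest the brass bar's free front face can be. The bar (80 mm wide, 9 to 37 mm over the mat) is on an aluminium head screwed tight anywhere up to 30 mm nearer the mouth (face at y = -70 to -40 mm). Where is not measured: feel for it (or see it).
- bar_near (a point): Point in the lane at dock y = -40 mm, 23 mm over the mat: the nearest the bar's free face can be. The bar's spring takes 2.5 N per mm, 10 mm travel. The pressed box stays partly outside the mouth; when let go, the spring may push it back a few mm.
- mat: Green cutting mat with a pale grid, 420 x 594 mm, 3 mm thick, fixed on the black table; origin: centre of its underside. The box, dock and obstacles stand on it.
- dropper: Obstacle, fixed: white glue dropper bottle in a round steel foot, 62 mm across, 98 mm high in all. Origin: centre of its underside.
- organiser: Obstacle, fixed: small grey four-compartment organiser, 62 x 62 mm, 45 mm high. Origin: centre of its underside.
- driver_stand: Obstacle, fixed: wooden stand 58 x 58 mm with three coloured drivers, 104 mm high in all. Origin: centre of its underside.
- sanding_block: Bystander: beige sanding block 68 x 42 x 28 mm. Origin: centre of its underside.
- tile_a: Bystander: grey printed tile 50 x 30 x 5 mm. Origin: centre of its underside.
- tile_b: Bystander: grey printed tile 36 x 36 x 5 mm. Origin: centre of its underside.
- cutters: Bystander: blue-handled flush cutters, about 120 mm long along x, 11 mm high. Origin: underside at the pivot.
- sponge: Bystander: yellow sanding sponge 100 x 68 x 26 mm. Origin: centre of its underside.
- mug: Bystander: white mug, 80 mm across, 95 mm high. Origin: centre of its underside.
- screwdriver: Bystander: screwdriver lying along its x. Origin on its underside.
Things that resemble listed ones, but are neither listed nor needed, are in the scene too. What is shaped like the box but purple or red is not meant.

How it is judged (in metres and radians):
On the way, in this order (a step that is already met when the one before it is completed fails the run):
1. the box has rounded the obstacles and its front has entered the dock's mouth squarely (x of box in the frame of dock between -0.01 and 0.01 m and angle between the y axis of box and the y axis of dock, either way round below 0.1 rad and y of box in the frame of dock below 0.042 m).
2. the box is pressed squarely on the sprung bar with over 5 N for 0.6 s (x of box in the frame of dock between -0.01 and 0.01 m and angle between the y axis of box and the y axis of dock, either way round below 0.1 rad and y of box in the frame of dock below 0.016 m and contact force between box and dock above 5 N), for 0.6 s.
At the end, for the whole second after the job is handed in: The box lies flat and at rest in the dock, square to it (within 0.1 rad, 10 mm sideways), its centre no more than 18 mm outside the mouth plane, released (x of box in the frame of dock between -0.01 and 0.01 m and angle between the y axis of box and the y axis of dock, either way round below 0.1 rad and y of box in the frame of dock below 0.018 m and angle between box's own z axis and vertical below 0.05 rad and height (world z) of box below 0.007 m and linear speed of box below 0.01 m/s); the robot touches nothing.
It fails at once if box pressed on the dock (bar or walls) with over 20 N (contact force between box and dock above 20 N).
It fails at once if box lifted over 10 mm or tipped over 0.2 rad (height (world z) of box above 0.013 m or angle between box's own z axis and vertical above 0.2 rad).
It fails at once if an obstacle touched by the box, the robot or anything (contact force between any of dropper, organiser, driver_stand and anything else above 0.5 N).
It fails at once if a bystander shifted by over 15 mm (distance of any of sanding_block, tile_a, tile_b, cutters, sponge, mug, screwdriver from where it was at the start of the episode above 0.015 m).
It also fails if it takes over 72 s, if anything falls off the work surface, if the arm or the gripper's body presses on something with over 40 N, if the wrist force passes 120 N, or if a joint passes its speed limit or range.

### The arm

A 6-joint arm with a two-finger parallel gripper is mounted at the origin on the work surface. World frame = base frame: x ahead of the robot, y to its left, z up, the work surface at z = 0. Lengths are in m, angles in degrees, forces in N, time in s.
With the tool pointing down it reaches from about 0.325 to 0.775 m from the base axis. Payload 9.3 kg.
Tool frame: the origin (TCP) lies on the centre line of the jaws, within the pads' length; the fingertips stand 14 mm ahead of it and the grasp point (between the pads) lies 5 mm behind it (r.tip_extent is the distance from the TCP to the fingertips, in m); x points along the fingers, z is the direction in which the jaws open and shut, and the axes are right-handed (so a half turn about x gives the same grasp; the last joint's range is limited). The gripper opens to 85 mm and grips with 20 to 120 N. Pads are 22 mm wide; open, the fingers measure 114 mm over their backs; the gripper's body (76 mm by 85 mm) begins 54 mm behind the grasp point. The pads swing forward as they close: fully open they stand 13 mm farther back than shut.
Start: joints at [-75.321, 14.817, 1.232, 76.415, 0, 81.257], TCP at [0.219, -0.505, 0.245] pointing down, gripper open.
Joint ranges: [-174.27, 174.27], [-52.1, 104.24], [-59.71, 78.15], [-110.17, 111.67], [-87.03, 83.33], [-180, 180]. Speed limits (degrees/s): [127.2, 127.2, 159.86, 180, 180, 180].

### API

Orientations are given as [roll, pitch, yaw] about the fixed x, y, z axes, in that order (R = Rz(yaw) Ry(pitch) Rx(roll)).
In Python, from station import r gives the robot as it stands.
- The arm moves only by the tool jog_arm, never from a script. Its argument "steps" is a list of rows, each a list of 7 numbers: the turn, a rotation vector about the world's x, y, z in units of 5 degrees (1.0 is 5 degrees), then the shift along the world's x, y, z in units of 50 mm (1.0 is 50 mm), then the finger opening in mm, from 0 to 85.4. In form: [[rx, ry, rz, x, y, z, fingers], ...]. A call has 1 to 20 rows; each row is the pose to reach, as a shift and turn from the pose commanded when the call began; what a row does not reach only later rows make up. A row lasts 1/10 s, in which the tool goes at most 50 mm and 8.59 degrees, less where a joint would pass 70% of its speed; a pose out of reach is approached as far as the arm can. A call with a gripper value outside its range is refused whole. The fingers move at their own pace and stop on an object; "grip_force" is the grip in N (left out, the last holds). Time passes only in rows, so rows that repeat a pose let the fingers close. It gives the time, the measured TCP pose, the force and the opening at its end, in the units of the state.
- r.read_state(): the state, without advancing time (a new reading comes with each control period).
- r.snapshot(name): name is "side" or "top" or "wrist"; returns the picture (384x512x3 uint8, red, green, blue); there is no depth.
- r.camera_model(name): a dict with "K" (3x3 intrinsics, pixels), "origin" and "orientation" of the camera in the world. Camera axes: x right, y down, z forward; pixel columns grow to the right and rows downward; lengths in m; the calibration is good to about 2 mm. A picture is of the moment at which its call begins: read the wrist's pose just before it. camera_model takes no time and is no camera call; for the wrist camera it gives the pose at the moment of the call.
- r.finish_job(): hands the job in, once; it reports no verdict.
Trained networks look in the newest picture that a camera, given by its name, has taken for a name from the list of things; names that differ only in an ending like _2 or _b are one class to them, and where a whole thing is asked for, a point or a joint stands for the part that bears it (a point fixed in the world has none). Each returns a list of dicts, best first, with "score" (0 to 1); they miss things now and then, are a little off and sometimes report something else, mostly with a low value. They report only what shows in the picture. A call takes as long as a camera call. They do not tell look-alikes from the thing itself.
- r.silhouettes(name, camera): "region" (384x512 bool, what is visible of it) and "uv" ([column, row] in pixels, amid what is visible of it).
- r.mark_of(name, camera): "uv" ([column, row] in pixels: a listed point, or the origin of a listed thing).
The state is a dict: "clock": time; "joints": joint angles; "dq": joint speeds; "tau": joint torques, N m; "position": TCP position; "orientation": TCP orientation; "contact_force": force on the tool from outside, world axes, zero at the start; "torque": the same for the moment, N m; "opening": finger opening in m.
Only numpy, scipy, OpenCV 4.12 (cv2) and the standard library are available. Lean on these libraries where they do the work, as an engineer would, in place of code of your own. Each camera call takes 0.05 s, during which the arm holds its last target. There are 200 camera calls.

## Working session

There is one attempt and no reset: what is moved stays moved. The work goes in short steps, Python scripts to look and compute and a tool call to move; the robot and the scene stay as the last step left them, time stands still between calls to the robot, and variables do not carry over. Pictures are saved under pics/ and viewed, about 8 in all and at most 12, crops included, and the job is handed in when it is done.

Besides the shell and the picture viewer there is one more tool, called after ">>>" as a command line: name --pt "numbers of a row" for each row, then --argument value for the rest. jog_arm: Moves the arm, as the interface text tells. Its arguments: {"type":"object","properties":{"steps":{"type":"array","items":{"type":"array","items":{"type":"number"}}},"grip_force":{"type":"number"}},"required":["steps"]}

```bash
mkdir -p pics; cat > h.py <<'E'
from station import r
import numpy as np, cv2
def ray(cam,uv,z):
    m=r.camera_model(cam);K=np.array(m["K"]);o=np.array(m["origin"]);R=np.array(m["orientation"])
    if R.shape!=(3,3):
        from scipy.spatial.transform import Rotation as Ro
        R=Ro.from_euler('xyz',R,degrees=True).as_matrix()
    d=R@np.linalg.solve(K,[uv[0],uv[1],1]);return o+d*(z-o[2])/d[2]
def save(cam,fn,img=None):
    im=r.snapshot(cam) if img is None else img
    cv2.imwrite('pics/'+fn,im[:,:,::-1]);return im
E
python3 - <<'E'
from h import *
for c in ("top","side"):
    im=save(c,c+"0.png"); m=r.camera_model(c); print(c,np.round(m["K"],1).tolist(),m["origin"],m["orientation"])
    for n in ("box","dock","bar_far","bar_near","mat","dropper","organiser","driver_stand"):
        L=r.mark_of(n,c); print(n,[(np.round(d["uv"]).tolist(),round(d["score"],2),np.round(ray(c,d["uv"],0.026 if 'bar' in n else 0.003)[:2],3).tolist()) for d in L[:3]])
print(r.read_state())
E
```

```text
top [[464.2, 0.0, 244.0], [0.0, 464.2, 196.5], [0.0, 0.0, 1.0]] [2.80748809e-01 3.61533688e-04 1.73663130e+00] [-1.72747295e+02  1.23247590e-01 -9.00448418e+01]
box [([120.0, 265.0], 0.84, [0.247, 0.462]), ([170.0, 282.0], 0.7, [0.183, 0.278]), ([192.0, 207.0], 0.69, [0.461, 0.198])]
dock [([260.0, 162.0], 0.77, [0.633, -0.055])]
bar_far [([275.0, 160.0], 0.85, [0.638, -0.113])]
bar_near []
mat [([246.0, 181.0], 0.96, [0.56, -0.005])]
dropper [([223.0, 137.0], 0.56, [0.73, 0.085])]
organiser [([251.0, 198.0], 0.68, [0.495, -0.023]), ([279.0, 197.0], 0.64, [0.498, -0.129])]
driver_stand [([251.0, 196.0], 0.61, [0.504, -0.021]), ([155.0, 156.0], 0.27, [0.658, 0.342])]
side [[401.7, 0.0, 255.6], [0.0, 401.7, 188.2], [0.0, 0.0, 1.0]] [0.40586703 0.86626322 0.84640418] [-132.68861336   -0.57997984 -175.16371843]
box [([340.0, 357.0], 0.98, [0.252, 0.466]), ([256.0, 246.0], 0.76, [0.454, 0.181]), ([251.0, 331.0], 0.6, [0.444, 0.425])]
dock [([211.0, 186.0], 0.87, [0.615, -0.044]), ([257.0, 246.0], 0.61, [0.451, 0.183]), ([166.0, 294.0], 0.27, [0.657, 0.349])]
bar_far [([207.0, 162.0], 0.66
[... 190 characters left out ...]
 [([242.0, 195.0], 0.56, [0.513, -0.012])]
{'clock': 0.9, 'joints': array([-7.53213435e+01,  1.48162680e+01,  1.23282883e+00,  7.64148624e+01,
        2.60359895e-04,  8.12597824e+01]), 'dq': array([-0.11826056,  0.06131875, -0.03458979,  0.05794486, -0.02399935,
        0.02138613]), 'tau': array([ 1.34463702e-03, -5.55369008e+01,  3.44732630e+01,  1.21023026e-03,
       -2.70473101e-04, -6.87802327e-06]), 'position': array([ 0.21862382, -0.50468964,  0.24528938]), 'orientation': array([-2.48141218e-02,  8.99982818e+01, -6.66059400e+01]), 'contact_force': array([ 0.60684651, -0.56752029,  0.70278591]), 'torque': array([-0.04701967, -0.01035687,  0.03266437]), 'opening': 0.08577208213977665}
```

```bash
python3 -c "
import cv2;a=cv2.imread('pics/top0.png');cv2.imwrite('pics/top0b.png',cv2.resize(a,(800,600),interpolation=cv2.INTER_CUBIC))"
```

```text
(no output)
```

View pics/top0b.png

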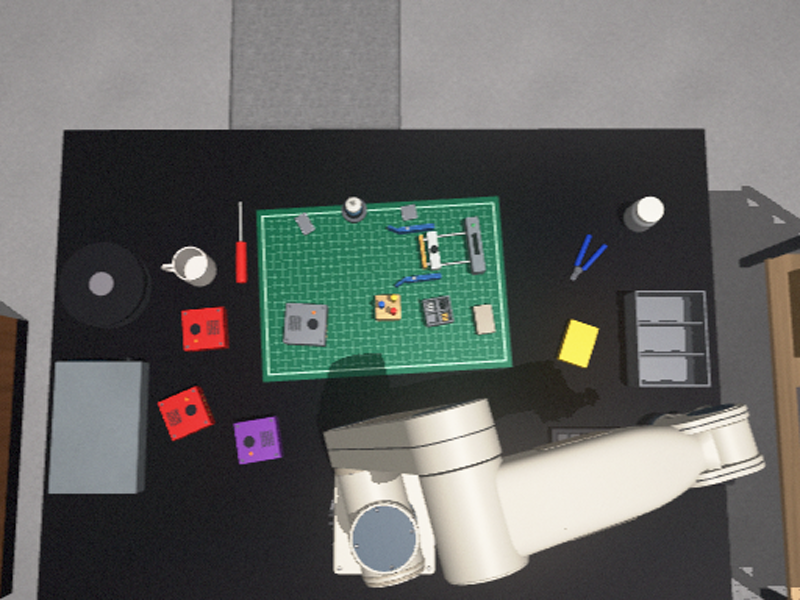

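View pics/side0.png

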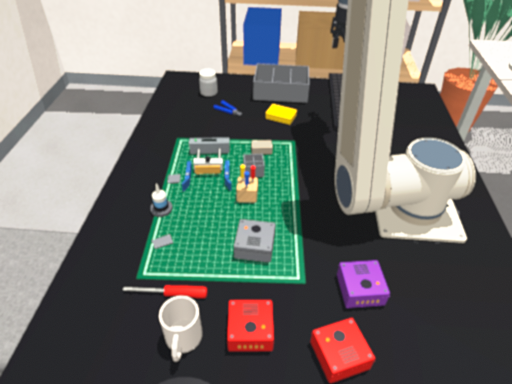

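The top view shows the grey box at about (305,325), the dock at (390–480, 228–285) with its mouth to the left (+y), and the dropper at (353,210). The driver stand is at (387,307) and the organiser at (437,311). Next I'm moving the arm over the mat for a closer wrist view.

>>> jog_arm --pt "0 0 31.3 5.2 12.3 3 60" --pt "0 0 31.3 5.2 12.3 3 60" --pt "0 0 31.3 5.2 12.3 3 60" --pt "0 0 31.3 5.2 12.3 3 60" --pt "0 0 31.3 5.2 12.3 3 60" --pt "0 0 31.3 5.2 12.3 3 60" --pt "0 0 31.3 5.2 12.3 3 60" --pt "0 0 31.3 5.2 12.3 3 60" --pt "0 0 31.3 5.2 12.3 3 60" --pt "0 0 31.3 5.2 12.3 3 60" --pt "0 0 31.3 5.2 12.3 3 60" --pt "0 0 31.3 5.2 12.3 3 60" --pt "0 0 31.3 5.2 12.3 3 60" --pt "0 0 31.3 5.2 12.3 3 60" --pt "0 0 31.3 5.2 12.3 3 60" --pt "0 0 31.3 5.2 12.3 3 60" --pt "0 0 31.3 5.2 12.3 3 60" --pt "0 0 31.3 5.2 12.3 3 60" --pt "0 0 31.3 5.2 12.3 3 60" --pt "0 0 31.3 5.2 12.3 3 60"

```text
clock: 2.9
position: [0.4786, 0.1104, 0.3953]
orientation: [-91.6, 90.0, -1.6]
contact_force: [-0.2, 0.2, -0.0]
opening: 0.0602
```

```bash
cat >> h.py <<'E'
def st():
    s=r.read_state();print(round(s["clock"],2),np.round(s["position"],4),np.round(s["orientation"],1),np.round(s["joints"],1),'F',np.round(s["contact_force"],1),round(s["opening"],4));return s
E
python3 - <<'E'
from h import *
st()
im=save("wrist","w1.png");m=r.camera_model("wrist");print(m)
for n,z in (("box",.003),("dock",.003),("bar_far",.026),("bar_near",.026),("dropper",.003),("organiser",.003),("driver_stand",.003),("tile_a",.003)):
    L=r.mark_of(n,"wrist"); print(n,[(np.round(d["uv"]).tolist(),round(d["score"],2),np.round(ray("wrist",d["uv"],z)[:2],3).tolist()) for d in L[:3]])
E
```

```text
2.9 [0.4786 0.1104 0.3953] [-91.6  90.   -1.6] [ 3.2  9.  15.3 96.3 -0.   3.2] F [-0.2  0.2 -0. ] 0.0602
{'K': array([[301.62293756,   0.        , 252.76585681],
       [  0.        , 301.62293756, 188.25823285],
       [  0.        ,   0.        ,   1.        ]]), 'origin': array([0.40684422, 0.11053656, 0.52370219]), 'orientation': array([ 1.63769273e+02, -4.26278485e-03,  8.98563616e+01])}
box [([434.0, 127.0], 0.92, [0.451, 0.419]), ([297.0, 131.0], 0.74, [0.457, 0.186])]
dock [([296.0, 131.0], 0.71, [0.457, 0.184]), ([435.0, 205.0], 0.54, [0.59, 0.442])]
bar_far [([131.0, 232.0], 0.62, [0.632, -0.108])]
bar_near [([144.0, 229.0], 0.63, [0.628, -0.085]), ([191.0, 180.0], 0.61, [0.537, 0.005])]
dropper [([231.0, 280.0], 0.89, [0.746, 0.066])]
organiser [([115.0, 146.0], 0.68, [0.482, -0.127])]
driver_stand [([185.0, 153.0], 0.97, [0.495, -0.008])]
tile_a [([294.0, 259.0], 0.68, [0.701, 0.189]), ([375.0, 238.0], 0.52, [0.658, 0.341])]
```

View pics/w1.png

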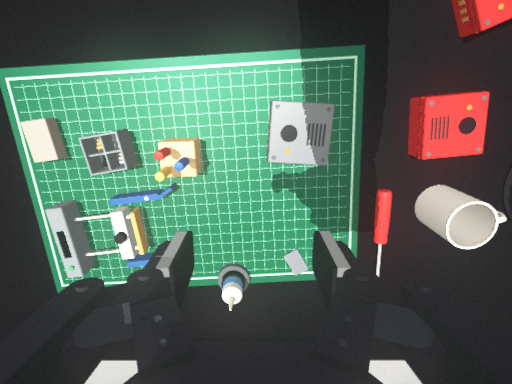

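The wrist view shows the box's top face at about (273,101)–(329,165) and the dock at (50–175, 190–275), with the far wall behind a finger. The stand is at (180,158), the dropper at (233,285) and a tile at (295,262). I'll now work out precise poses from the colours and edges.

```bash
python3 - <<'E'
from h import *
for fn,cam,roi in (("w1.png","wrist",(95,180,185,285)),("top0.png","top",(240,135,300,190))):
    im=cv2.imread("pics/"+fn);hsv=cv2.cvtColor(im,cv2.COLOR_BGR2HSV)
    m=cv2.inRange(hsv,(105,110,50),(125,255,255));k=np.zeros_like(m);x0,y0,x1,y1=roi;k[y0:y1,x0:x1]=m[y0:y1,x0:x1]
    n,l,s,c=cv2.connectedComponentsWithStats(k)
    for i in range(1,n):
        if s[i,4]<25: continue
        v,u=np.nonzero(l==i);P=np.array([ray(cam,(a,b),.033)[:2] for a,b in zip(u,v)])
        # straight part only: drop lips (largest y 45 mm)
        Q=P[P[:,1]<P[:,1].max()-.035]
        q=np.polyfit(Q[:,1],Q[:,0],1)
        print(cam,s[i],"y",P[:,1].min().round(3),P[:,1].max().round(3),"x=%.3f*y+%.3f"%tuple(q),"xrange",Q[:,0].min().round(3),Q[:,0].max().round(3))
    b=cv2.inRange(hsv,(15,90,120),(32,255,255));k[:]=0;k[y0:y1,x0:x1]=b[y0:y1,x0:x1]
    v,u=np.nonzero(k);P=np.array([ray(cam,(a,b_),.04)[:2] for a,b_ in zip(u,v)]);print("brass y",P[:,1].min(),P[:,1].max(),"x",P[:,0].min(),P[:,0].max(),len(P),np.polyfit(P[:,0],P[:,1],1))
for name,cor,z in (("box",[(273,101),(333,104),(329,165),(269,161)],.053),("block",[(48,207),(76,202),(88,268),(62,277)],.048)):
    C=np.array([ray("wrist",c,z)[:2] for c in cor]);print(name,C.round(3).tolist(),C.mean(0).round(3))
    for i in range(4):
        d=C[(i+1)%4]-C[i];print(np.hypot(*d).round(3),np.degrees(np.arctan2(d[1],d[0])).round(1))
a=cv2.imread("pics/w1.png")
A=cv2.resize(a[80:290,40:180],None,fx=2.8,fy=2.8,interpolation=cv2.INTER_CUBIC);B=cv2.resize(a[80:290,180:340],None,fx=2.5,fy=2.8,interpolation=cv2.INTER_CUBIC)
cv2.imwrite("pics/crop1.png",np.hstack([A,B]))
E
```

```text
wrist [110 187  62  18 429] y -0.135 -0.028 x=-0.132*y+0.553 xrange 0.556 0.577
wrist [127 253  26  15 215] y -0.12 -0.072 x=-0.185*y+0.671 xrange 0.683 0.7
brass y -0.10007826143973804 -0.040114027624887985 x 0.5331164570780136 0.6693937734555739 436 [-0.01054985 -0.08098601]
top [249 143  29   7  87] y -0.12 -0.015 x=-0.128*y+0.679 xrange 0.681 0.7
top [253 175  29   8  75] y -0.134 -0.03 x=-0.161*y+0.553 xrange 0.559 0.578
brass y -0.10400782609893902 0.0184218436585426 x 0.5245517217995532 0.6714878193389824 78 [-0.62891542  0.30750131]
box [[0.408, 0.141], [0.412, 0.231], [0.506, 0.232], [0.499, 0.136]] [0.456 0.185]
0.09 87.2
0.093 0.3
0.096 -94.0
0.091 177.0
block [[0.577, -0.232], [0.569, -0.184], [0.693, -0.183], [0.711, -0.233]] [ 0.637 -0.208]
0.049 100.3
0.124 0.4
0.053 -69.9
0.133 179.8
```

View pics/crop1.png

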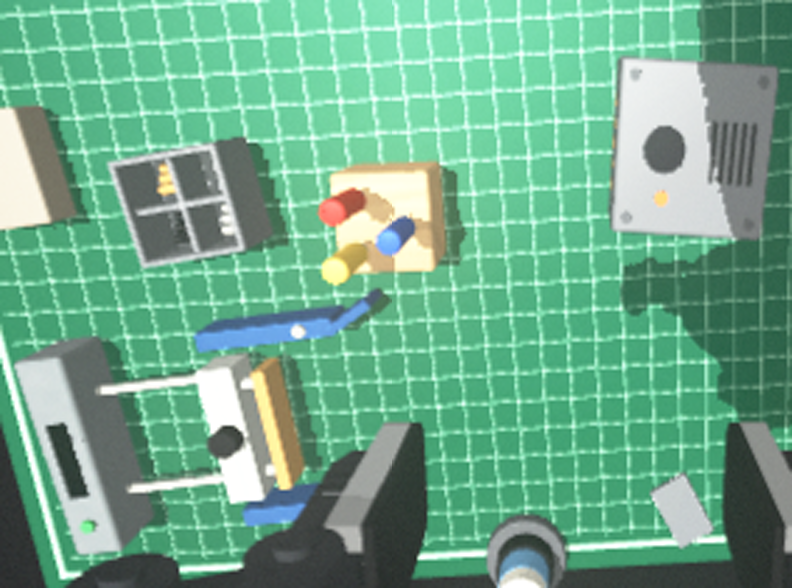

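Dock: mouth origin about (0.622, −0.045), turned +8°. The lip ends, wall lines and bar marks all agree on this. Box: centre about (0.456, 0.185), turned about −2.5°. I'll bring the open fingers down behind its −x side.

>>> jog_arm --pt "0 0 -0.5 -2.04 1.55 -2 56" --pt "0 0 -0.5 -2.04 1.55 -2 56" --pt "0 0 -0.5 -2.04 1.55 -2 56" --pt "0 0 -0.5 -2.04 1.55 -5 56" --pt "0 0 -0.5 -2.04 1.55 -5 56" --pt "0 0 -0.5 -2.04 1.55 -5 56" --pt "0 0 -0.5 -2.04 1.55 -5 56" --pt "0 0 -0.5 -2.04 1.55 -6 56" --pt "0 0 -0.5 -2.04 1.55 -6.8 56" --pt "0 0 -0.5 -2.04 1.55 -7.2 56" --pt "0 0 -0.5 -2.04 1.55 -7.4 56" --pt "0 0 -0.5 -2.04 1.55 -7.4 56" --pt "0 0 -0.5 -2.04 1.55 -7.4 56"

```text
clock: 4.65
position: [0.3779, 0.1881, 0.0267]
orientation: [-72.7, 89.9, 14.7]
contact_force: [0.3, -0.7, 0.3]
opening: 0.0558
```

```bash
python3 - <<'E'
from h import *
st();print(r.tip_extent)
im=save("wrist","w2.png")
E
```

```text
4.65 [0.3779 0.1881 0.0267] [-72.7  89.9  14.7] [ 15.   13.4 -36.8  39.7  -0.   17.6] F [ 0.3 -0.7  0.3] 0.0558
0.014
```

View pics/w2.png

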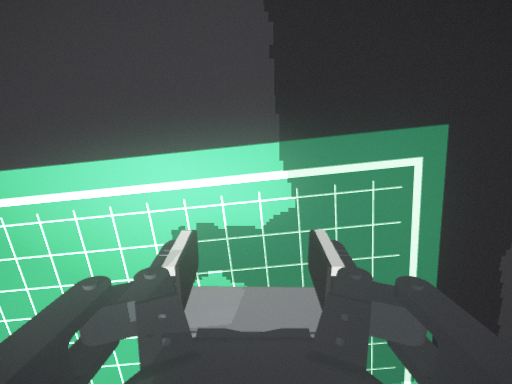

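The wrist view shows the box face between and just beyond the fingers, at about (255,310). I'll push in +x, slowly turning to the dock's angle.

>>> jog_arm --pt "0 0 0 0.12 0 0 56" --pt "0 0 0 0.24 0 0 56" --pt "0 0 0 0.34 0 0 56" --pt "0 0 0 0.44 0 0 56" --pt "0 0 0 0.54 0 0 56" --pt "0 0 0.1 0.64 0 0 56" --pt "0 0 0.2 0.74 0 0 56" --pt "0 0 0.3 0.84 -0.01 0 56" --pt "0 0 0.4 0.94 -0.02 0 56" --pt "0 0 0.5 1.04 -0.03 0 56" --pt "0 0 0.6 1.14 -0.04 0 56" --pt "0 0 0.7 1.24 -0.05 0 56" --pt "0 0 0.8 1.34 -0.06 0 56" --pt "0 0 0.9 1.44 -0.07 0 56" --pt "0 0 1.0 1.54 -0.07 0 56" --pt "0 0 1.1 1.64 -0.08 0 56" --pt "0 0 1.2 1.74 -0.09 0 56" --pt "0 0 1.3 1.84 -0.1 0 56" --pt "0 0 1.4 1.94 -0.1 0 56" --pt "0 0 1.5 2.04 -0.1 0 56"

```text
clock: 6.7
position: [0.4773, 0.1826, 0.025]
orientation: [93.0, 89.8, -172.1]
contact_force: [-7.9, -0.6, 5.1]
opening: 0.0561
```

>>> jog_arm --pt "0 0 0.1 0.1 0 0 56" --pt "0 0 0.2 0.2 0 0 56" --pt "0 0 0.3 0.3 0 0 56" --pt "0 0 0.4 0.4 0 0 56" --pt "0 0 0.5 0.5 0 0 56" --pt "0 0 0.57 0.6 0 0 56" --pt "0 0 0.57 0.7 0 0 56" --pt "0 0 0.57 0.8 0 0 56" --pt "0 0 0.57 0.9 0 0 56" --pt "0 0 0.57 0.98 0 0 56" --pt "0 0 0.57 0.98 0 0 56"

```text
clock: 7.8
position: [0.5273, 0.1828, 0.025]
orientation: [83.7, 89.9, -178.5]
contact_force: [-3.0, 0.5, 1.7]
opening: 0.056
```

```bash
python3 - <<'E'
from h import *
st()
for c in ("side","top"):
    im=save(c,c+"1.png")
    print([(np.round(d["uv"]).tolist(),round(d["score"],2),np.round(ray(c,d["uv"],.003)[:2],3).tolist()) for d in r.mark_of("box",c)[:4]])
E
```

```text
7.8 [0.5273 0.1828 0.025 ] [  83.7   89.9 -178.5] [ 10.5  24.5 -18.8  46.7   0.    2.7] F [-3.   0.5  1.7] 0.056
[([207.0, 245.0], 0.9, [0.585, 0.19]), ([335.0, 357.0], 0.84, [0.262, 0.467]), ([361.0, 289.0], 0.74, [0.188, 0.293]), ([250.0, 331.0], 0.73, [0.448, 0.425])]
[([120.0, 265.0], 0.84, [0.245, 0.463]), ([133.0, 214.0], 0.62, [0.436, 0.42]), ([192.0, 176.0], 0.6, [0.581, 0.201])]
```

The box is at about (0.583, 0.190), as the fingers predict. I'll back off, rise and turn the jaw by −90°, then view the dock and box together.

>>> jog_arm --pt "0 0 0 -0.3 0 0 56" --pt "0 0 0 -0.5 0 0.2 56" --pt "0 0 0 -0.5 0 1.2 56" --pt "0 0 0 -0.5 0 2.2 56" --pt "0 0 0 -0.5 0 3.2 56" --pt "0 0 -17.95 1.45 -2.85 7 56" --pt "0 0 -17.95 1.45 -2.85 7 56" --pt "0 0 -17.95 1.45 -2.85 7 56" --pt "0 0 -17.95 1.45 -2.85 7 56" --pt "0 0 -17.95 1.45 -2.85 7 56" --pt "0 0 -17.95 1.45 -2.85 7 56" --pt "0 0 -17.95 1.45 -2.85 7 56" --pt "0 0 -17.95 1.45 -2.85 7 56" --pt "0 0 -17.95 1.45 -2.85 7 56" --pt "0 0 -17.95 1.45 -2.85 7 56" --pt "0 0 -17.95 1.45 -2.85 7 56" --pt "0 0 -17.95 1.45 -2.85 7 56" --pt "0 0 -17.95 1.45 -2.85 7 56"

```text
clock: 9.8
position: [0.5999, 0.0403, 0.3759]
orientation: [-14.8, 89.9, -6.7]
contact_force: [0.7, 0.1, -1.1]
opening: 0.0561
```

```bash
python3 - <<'E'
from h import *
st()
im=save("wrist","w3.png");c="wrist"
for n,z in (("box",.003),("dock",.003),("bar_far",.026),("bar_near",.026),("dropper",.003),("driver_stand",.003)):
    L=r.mark_of(n,c); print(n,[(np.round(d["uv"]).tolist(),round(d["score"],2),np.round(ray(c,d["uv"],z)[:2],3).tolist()) for d in L[:3]])
a=cv2.imread("pics/w3.png");cv2.imwrite("pics/w3b.png",cv2.resize(a,(800,600),interpolation=cv2.INTER_CUBIC))
E
```

```text
9.8 [0.5999 0.0403 0.3759] [-14.8  89.9  -6.7] [-4.1 20.5 28.3 97.7 -0.  77.7] F [ 0.7  0.1 -1.1] 0.0561
box [([257.0, 48.0], 0.62, [0.585, 0.188]), ([258.0, 219.0], 0.32, [0.628, -0.089])]
dock [([341.0, 141.0], 0.43, [0.744, 0.067])]
bar_far [([259.0, 237.0], 0.57, [0.632, -0.113])]
bar_near [([260.0, 223.0], 0.94, [0.63, -0.086])]
dropper [([337.0, 138.0], 0.68, [0.735, 0.072])]
driver_stand [([189.0, 164.0], 0.71, [0.498, -0.006]), ([323.0, 214.0], 0.33, [0.739, -0.063])]
```

View pics/w3b.png

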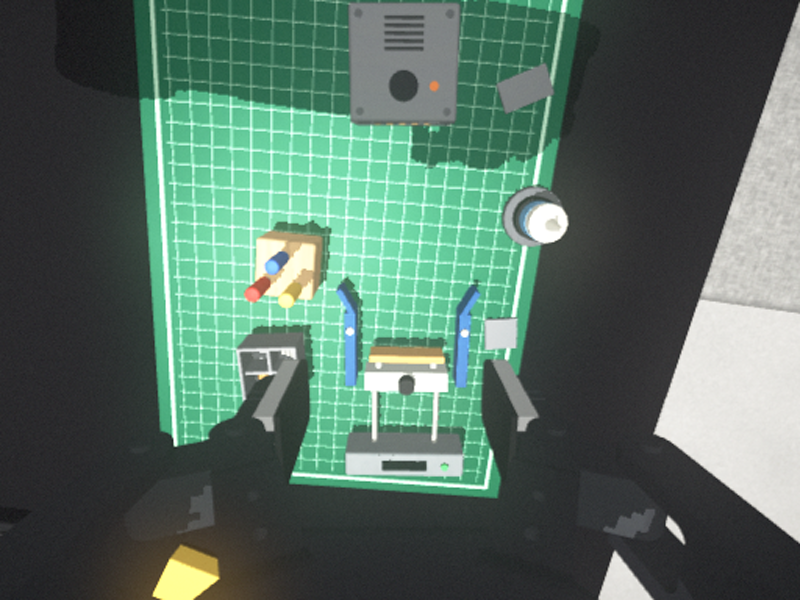

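The view is clear: box at the top (349–460, 4–123), dock walls at (350, 290–385) and (465, 290–385), brass bar edge at (370–445, 350). I'll fit these and get the relative pose.

```bash
python3 - <<'E'
from h import *
s=.64;P=lambda u,v,z:ray("wrist",(u*s,v*s),z)[:2]
C=np.array([P(*p,.053) for p in ((349,4),(460,4),(457,123),(350,123))])
print("box",C.round(3).tolist(),C.mean(0).round(4),"w",np.hypot(*(C[1]-C[0])).round(3),np.hypot(*(C[2]-C[1])).round(3),np.hypot(*(C[3]-C[2])).round(3))
for a,b,o in ((0,1,0),(3,2,0),(2,1,90),(3,0,90)):
    d=C[b]-C[a];print("ang",(np.degrees(np.arctan2(d[1],d[0]))-o).round(1))
im=cv2.imread("pics/w3.png");hsv=cv2.cvtColor(im,cv2.COLOR_BGR2HSV)
m=cv2.inRange(hsv,(105,110,40),(125,255,255));W=[]
for x0,x1 in ((210,235),(285,310)):
    pts=[]
    for v in range(202,243):
        u=np.nonzero(m[v,x0:x1])[0]
        if len(u)>=5: pts.append([*ray("wrist",(x0+u.min(),v),.033)[:2],*ray("wrist",(x0+u.max(),v),.033)[:2]])
    pts=np.array(pts)
    for i in (0,2):
        q=np.polyfit(pts[:,i+1],pts[:,i],1);print("wall edge slope",q[0].round(3),"x at y=-.1",np.polyval(q,-.1).round(4),len(pts))
    v,u=np.nonzero(m[175:250,x0:x1]);Y=[ray("wrist",(x0+a,175+b),.033)[1] for a,b in zip(u,v)];print("y",min(Y),max(Y))
A,B=P(349,331,.033),P(464,333,.033);print("bolts",A,B,np.hypot(*(B-A)),(A+B)/2)
A,B=P(370,349,.04),P(445,352,.04);print("bar top front",A,B,np.hypot(*(B-A)),(A+B)/2)
E
```

```text
box [[0.534, 0.228], [0.626, 0.241], [0.641, 0.148], [0.545, 0.134]] [0.5865 0.1878] w 0.094 0.095 0.096
ang 8.0
ang 8.0
ang 8.6
ang 7.0
wall edge slope -0.12 x at y=-.1 0.5668 20
wall edge slope -0.117 x at y=-.1 0.5752 20
y -0.1329037758749278 -0.02735370355712162
wall edge slope -0.118 x at y=-.1 0.6865 35
wall edge slope -0.119 x at y=-.1 0.6961 35
y -0.11932828723366733 -0.009516966883720918
bolts [ 0.56589202 -0.07219456] [ 0.68749025 -0.05730857] 0.12250601034460758 [ 0.62669113 -0.06475157]
bar top front [ 0.59059055 -0.08657982] [ 0.66992791 -0.07884142] 0.07971386313851558 [ 0.63025923 -0.08271062]
```

Dock: angle 7°, mouth at (0.624, −0.043), bar face at dock y about −40 mm. Box in the dock frame: x about −9 mm, y about 234 mm, turned +1°. I'll come down behind its +y side.

>>> jog_arm --pt "0 0 0 -0.5 4.57 0 56" --pt "0 0 0 -0.5 4.57 -1 56" --pt "0 0 0 -0.5 4.57 -2 56" --pt "0 0 0 -0.5 4.57 -3 56" --pt "0 0 0 -0.5 4.57 -4 56" --pt "0 0 0 -0.5 4.57 -5 56" --pt "0 0 0 -0.5 4.57 -5.5 56" --pt "0 0 0 -0.5 4.57 -6 56" --pt "0 0 0 -0.5 4.57 -6.5 56" --pt "0 0 0 -0.5 4.57 -6.8 56" --pt "0 0 0 -0.5 4.57 -7.02 56" --pt "0 0 0 -0.5 4.57 -7.02 56" --pt "0 0 0 -0.5 4.57 -7.02 56"

```text
clock: 11.45
position: [0.576, 0.269, 0.0255]
orientation: [8.1, 89.9, 16.1]
contact_force: [0.2, 0.5, 0.7]
opening: 0.0557
```

```bash
python3 - <<'E'
from h import *
s=st()
O=np.array([.6239,-.043]);a=np.radians(7);X=np.array([np.cos(a),np.sin(a)]);Y=np.array([-np.sin(a),np.cos(a)])
d=s["position"][:2]-O;print("tcp dock",(d@X).round(4),(d@Y).round(4))
E
```

```text
11.45 [0.576  0.269  0.0255] [ 8.1 89.9 16.1] [17.5 30.6 -7.5 51.8 -0.  99.5] F [0.2 0.5 0.7] 0.0557
tcp dock -0.0096 0.3155
```

>>> jog_arm --pt "0 0 0 0.02 -0.15 0 56" --pt "0 0 0 0.04 -0.3 0 56" --pt "0 0 0 0.05 -0.4 0 56" --pt "0 0 0 0.06 -0.5 0 56" --pt "0 0 -0.03 0.08 -0.6 0 56" --pt "0 0 -0.06 0.1 -0.7 0 56" --pt "0 0 -0.09 0.12 -0.8 0 56" --pt "0 0 -0.12 0.14 -0.9 0 56" --pt "0 0 -0.15 0.15 -1.0 0 56" --pt "0 0 -0.18 0.17 -1.1 0 56" --pt "0 0 -0.2 0.19 -1.2 0 56" --pt "0 0 -0.22 0.21 -1.3 0 56" --pt "0 0 -0.22 0.23 -1.4 0 56" --pt "0 0 -0.22 0.25 -1.5 0 56" --pt "0 0 -0.22 0.27 -1.6 0 56" --pt "0 0 -0.22 0.29 -1.7 0 56" --pt "0 0 -0.22 0.31 -1.8 0 56" --pt "0 0 -0.22 0.33 -1.9 0 56" --pt "0 0 -0.22 0.34 -2.0 0 56"

```text
clock: 13.35
position: [0.5926, 0.1694, 0.0252]
orientation: [49.2, 89.8, 56.2]
contact_force: [-0.8, 6.4, 4.0]
opening: 0.056
```

>>> jog_arm --pt "0 0 0 0.02 -0.1 0 56" --pt "0 0 0 0.04 -0.2 0 56" --pt "0 0 0 0.06 -0.3 0 56" --pt "0 0 0 0.08 -0.4 0 56" --pt "0 0 0 0.09 -0.5 0 56" --pt "0 0 0 0.11 -0.6 0 56" --pt "0 0 0 0.13 -0.7 0 56" --pt "0 0 0 0.15 -0.8 0 56" --pt "0 0 0 0.17 -0.9 0 56" --pt "0 0 0 0.19 -1.0 0 56" --pt "0 0 0 0.19 -1.0 0 56"

```text
clock: 14.45
position: [0.602, 0.1187, 0.0251]
orientation: [33.6, 89.9, 40.6]
contact_force: [0.3, 2.9, 2.6]
opening: 0.0561
```

```bash
cat >> h.py <<'E'
O=np.array([.6239,-.043]);_a=np.radians(7);X=np.array([np.cos(_a),np.sin(_a)]);Y=np.array([-np.sin(_a),np.cos(_a)])
def dk(p): d=np.array(p)[:2]-O;return (d@X).round(4),(d@Y).round(4)
E
python3 - <<'E'
from h import *
s=st();print("tcp dock",dk(s["position"]))
im=save("wrist","w4.png")
for c in ("side","top"):
    r.snapshot(c)
    print([(round(d["score"],2),dk(ray(c,d["uv"],.003))) for d in r.mark_of("box",c)[:6]])
E
```

```text
14.45 [0.602  0.1187 0.0251] [33.6 89.9 40.6] [  3.3  28.9 -10.9  50.2   0.1  86.4] F [0.3 2.9 2.6] 0.0561
tcp dock (np.float64(-0.002), np.float64(0.1632))
[(0.91, (np.float64(0.0024), np.float64(0.0926))), (0.75, (np.float64(-0.3029), np.float64(0.5556))), (0.65, (np.float64(-0.3876), np.float64(0.3843))), (0.64, (np.float64(-0.1156), np.float64(0.4817)))]
[(0.67, (np.float64(-0.0056), np.float64(0.1184))), (0.67, (np.float64(-0.118), np.float64(0.4933))), (0.65, (np.float64(-0.3085), np.float64(0.5413)))]
```

View pics/w4.png

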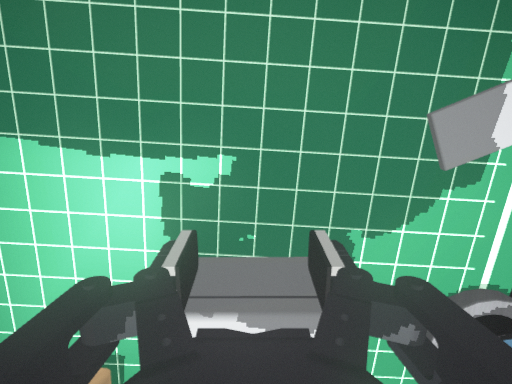

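The box's rear face is still flat against both fingers, at about (255,260). I'll push to just before the mouth, then lift away for one check from above.

>>> jog_arm --pt "0 0 0 0.02 -0.1 0 56" --pt "0 0 0 0.03 -0.2 0 56" --pt "0 0 0 0.05 -0.3 0 56" --pt "0 0 0 0.06 -0.4 0 56" --pt "0 0 0 0.08 -0.5 0 56" --pt "0 0 0 0.1 -0.6 0 56" --pt "0 0 0 0.12 -0.7 0 56" --pt "0 0 0 0.12 -0.75 0 56" --pt "0 0 0 0.1 -0.55 0 56" --pt "0 0 0 0.08 -0.35 0.3 56" --pt "0 0 0 0.08 -0.35 1.3 56" --pt "0 0 0 0.08 -0.35 2.3 56" --pt "0 0 0 0.08 -0.5 3.3 56" --pt "0 0 0 0.08 -0.7 4.3 56" --pt "0 0 0 0.08 -1.0 5.3 56" --pt "0 0 0 0.08 -1.5 6.3 56" --pt "0 0 0 0.08 -1.9 7 56" --pt "0 0 0 0.08 -1.9 7 56" --pt "0 0 0 0.08 -1.9 7 56"

```text
clock: 16.6
position: [0.6059, 0.0235, 0.3746]
orientation: [-33.4, 89.9, -26.5]
contact_force: [-0.5, 0.4, -0.4]
opening: 0.0561
```

```bash
python3 - <<'E'
from h import *
s=st();print("tcp dock",dk(s["position"]))
im=save("wrist","w5.png")
print([(np.round(d["uv"]).tolist(),round(d["score"],2),dk(ray("wrist",d["uv"],.003))) for d in r.mark_of("box","wrist")[:3]])
a=cv2.imread("pics/w5.png");cv2.imwrite("pics/w5b.png",cv2.resize(a,(800,600),interpolation=cv2.INTER_CUBIC))
E
```

```text
16.6 [0.6059 0.0235 0.3746] [-33.4  89.9 -26.5] [-5.7 21.  28.9 97.8 -0.  77.5] F [-0.5  0.4 -0.4] 0.0561
tcp dock (np.float64(-0.0098), np.float64(0.0682))
[([259.0, 145.0], 0.9, (np.float64(-0.0015), np.float64(0.0693)))]
```

View pics/w5b.png

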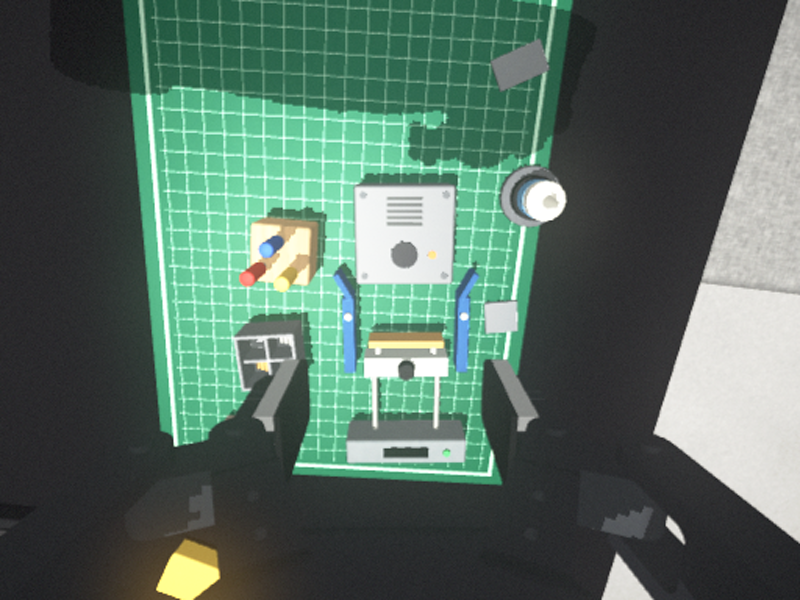

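The box sits squarely in front of the mouth: its top face spans (356–455, 185–283) and the wall bolts are at (348,316) and (464,317).

```bash
python3 - <<'E'
from h import *
s=.64;P=lambda u,v,z:ray("wrist",(u*s,v*s),z)[:2]
C=np.array([P(*p,.053) for p in ((356,185),(455,185),(454,283),(356,283))])
print(dk(C.mean(0)),C.mean(0),[np.degrees(np.arctan2(*(C[b]-C[a])[::-1])).round(1) for a,b in ((0,1),(3,2))])
B=[P(348,316,.033),P(464,317,.033)];print([dk(b) for b in B]);d=B[1]-B[0];print(np.degrees(np.arctan2(d[1],d[0])))
B=[P(370,334,.04),P(444,336,.04)];print("bar",[dk(b) for b in B])
E
```

```text
(np.float64(-0.0019), np.float64(0.0684)) [0.6136996  0.02462203] [np.float64(6.9), np.float64(7.0)]
[(np.float64(-0.0611), np.float64(-0.0197)), (np.float64(0.0606), np.float64(-0.0209))]
6.453300764868299
bar [(np.float64(-0.0379), np.float64(-0.0372)), (np.float64(0.0394), np.float64(-0.0394))]
```

>>> jog_arm --pt "0 0 0 -0.04 1.0 0 56" --pt "0 0 0 -0.04 1.64 -0.5 56" --pt "0 0 0 -0.04 1.64 -1.5 56" --pt "0 0 0 -0.04 1.64 -2.5 56" --pt "0 0 0 -0.04 1.64 -3.5 56" --pt "0 0 0 -0.04 1.64 -4.5 56" --pt "0 0 0 -0.04 1.64 -5.3 56" --pt "0 0 0 -0.04 1.64 -6 56" --pt "0 0 0 -0.04 1.64 -6.5 56" --pt "0 0 0 -0.04 1.64 -6.8 56" --pt "0 0 0 -0.04 1.64 -6.99 56" --pt "0 0 0 -0.04 1.64 -6.99 56" --pt "0 0 0 -0.04 1.64 -6.99 56"

```text
clock: 18.0
position: [0.6035, 0.1061, 0.0249]
orientation: [-171.3, 90.0, -164.4]
contact_force: [-0.1, 0.1, 0.7]
opening: 0.0561
```

```bash
python3 - <<'E'
from h import *
s=st();print("tcp dock",dk(s["position"]))
E
```

```text
18.0 [0.6035 0.1061 0.0249] [-171.3   90.  -164.4] [  2.1  28.8 -10.9  50.2  -0.   85.2] F [-0.1  0.1  0.7] 0.0561
tcp dock (np.float64(-0.0021), np.float64(0.1505))
```

>>> jog_arm --pt "0 0 0 0.02 -0.15 0 56" --pt "0 0 0 0.04 -0.3 0 56" --pt "0 0 0 0.06 -0.4 0 56" --pt "0 0 0 0.07 -0.5 0 56" --pt "0 0 0 0.08 -0.58 0 56" --pt "0 0 0 0.09 -0.66 0 56" --pt "0 0 0 0.1 -0.74 0 56" --pt "0 0 0 0.11 -0.82 0 56" --pt "0 0 0 0.12 -0.9 0 56" --pt "0 0 0 0.13 -0.98 0 56" --pt "0 0 0 0.14 -1.06 0 56" --pt "0 0 0 0.15 -1.14 0 56" --pt "0 0 0 0.16 -1.22 0 56" --pt "0 0 0 0.17 -1.3 0 56" --pt "0 0 0 0.18 -1.36 0 56" --pt "0 0 0 0.19 -1.42 0 56"

```text
clock: 19.6
position: [0.6132, 0.0354, 0.0253]
orientation: [65.9, 89.9, 72.8]
contact_force: [-1.1, 5.6, 3.9]
opening: 0.0559
```

```bash
python3 - <<'E'
from h import *
s=st();print("tcp dock",dk(s["position"]),"F along out",s["contact_force"][:2]@Y,"side",s["contact_force"][:2]@X, s["torque"].round(2))
E
```

```text
19.6 [0.6132 0.0354 0.0253] [65.9 89.9 72.8] [ -4.6  28.9 -10.7  50.3   0.1  78.5] F [-1.1  5.6  3.9] 0.0559
tcp dock (np.float64(-0.0011), np.float64(0.0791)) F along out 5.702379193001941 side -0.38637363580045714 [1.14 0.16 0.02]
```

Sliding force is about 5.7 N. Now I feel for the bar in small steps.

>>> jog_arm --pt "0 0 0 0 -0.03 0 56" --pt "0 0 0 0.01 -0.06 0 56" --pt "0 0 0 0.01 -0.09 0 56" --pt "0 0 0 0.01 -0.12 0 56" --pt "0 0 0 0.02 -0.15 0 56" --pt "0 0 0 0.02 -0.18 0 56"

```text
clock: 20.2
position: [0.6143, 0.0265, 0.0253]
orientation: [61.7, 89.9, 68.7]
contact_force: [-0.7, 6.2, 3.1]
opening: 0.0558
```

>>> jog_arm --pt "0 0 0 0 -0.02 0 56" --pt "0 0 0 0 -0.04 0 56" --pt "0 0 0 0.01 -0.06 0 56"

```text
clock: 20.5
position: [0.6146, 0.0236, 0.0253]
orientation: [71.1, 89.9, 78.1]
contact_force: [-1.1, 5.9, 5.6]
opening: 0.0562
```

```bash
python3 - <<'E'
from h import *
s=st();print("tcp dock",dk(s["position"]),"F along out",s["contact_force"][:2]@Y)
E
```

```text
20.5 [0.6146 0.0236 0.0253] [71.1 89.9 78.1] [ -5.7  29.  -10.6  50.4   0.1  77.4] F [-1.1  5.9  5.6] 0.0562
tcp dock (np.float64(-0.0012), np.float64(0.0672)) F along out 6.0189055399105555
```

>>> jog_arm --pt "0 0 0 0 -0.02 0 56" --pt "0 0 0 0 -0.04 0 56"

```text
clock: 20.7
position: [0.6147, 0.0215, 0.0252]
orientation: [61.7, 89.9, 68.7]
contact_force: [0.1, 5.5, 4.5]
opening: 0.0561
```

>>> jog_arm --pt "0 0 0 0 -0.02 0 56" --pt "0 0 0 0 -0.04 0 56"

```text
clock: 20.9
position: [0.6148, 0.0195, 0.0252]
orientation: [57.8, 89.9, 64.7]
contact_force: [-0.6, 6.5, 3.5]
opening: 0.0558
```

>>> jog_arm --pt "0 0 0 0 -0.02 0 56" --pt "0 0 0 0.01 -0.04 0 56"

```text
clock: 21.1
position: [0.615, 0.0175, 0.0252]
orientation: [75.4, 89.9, 82.4]
contact_force: [-1.6, 6.6, 4.6]
opening: 0.0562
```

>>> jog_arm --pt "0 0 0 0 -0.02 0 56" --pt "0 0 0 0 -0.03 0 56"

```text
clock: 21.3
position: [0.6152, 0.0161, 0.0252]
orientation: [66.6, 89.9, 73.6]
contact_force: [-0.3, 8.3, 2.9]
opening: 0.0562
```

>>> jog_arm --pt "0 0 0 0 -0.01 0 56" --pt "0 0 0 0 -0.02 0 56"

```text
clock: 21.5
position: [0.6152, 0.0155, 0.0252]
orientation: [70.0, 89.8, 77.0]
contact_force: [-1.4, 8.6, 4.6]
opening: 0.056
```

>>> jog_arm --pt "0 0 0 0 -0.01 0 56" --pt "0 0 0 0 -0.02 0 56"

```text
clock: 21.7
position: [0.6152, 0.0149, 0.0252]
orientation: [70.7, 89.8, 77.7]
contact_force: [-0.6, 10.7, 4.7]
opening: 0.0558
```

>>> jog_arm --pt "0 0 0 0 -0.01 0 56" --pt "0 0 0 0 -0.02 0 56" --pt "0 0 0 0 -0.02 0 56"

```text
clock: 22.0
position: [0.6152, 0.0142, 0.0252]
orientation: [72.6, 89.8, 79.7]
contact_force: [-0.3, 11.8, 3.2]
opening: 0.0563
```

>>> jog_arm --pt "0 0 0 0 -0.01 0 56" --pt "0 0 0 0 -0.02 0 56" --pt "0 0 0 0 -0.02 0 56"

```text
clock: 22.3
position: [0.6152, 0.0135, 0.0252]
orientation: [71.8, 89.7, 78.8]
contact_force: [0.2, 14.1, 4.2]
opening: 0.0563
```

>>> jog_arm --pt "0 0 0 0 -0.02 0 56" --pt "0 0 0 0 -0.03 0 56" --pt "0 0 0 0 -0.03 0 56" --pt "0 0 0 0 -0.03 0 56" --pt "0 0 0 0 -0.03 0 56" --pt "0 0 0 0 -0.03 0 56" --pt "0 0 0 0 -0.03 0 56" --pt "0 0 0 0 -0.03 0 56" --pt "0 0 0 0 -0.03 0 56" --pt "0 0 0 0 -0.03 0 56" --pt "0 0 0 0 -0.03 0 56" --pt "0 0 0 0 -0.03 0 56" --pt "0 0 0 0 -0.03 0 56" --pt "0 0 0 0 -0.03 0 56" --pt "0 0 0 0 -0.03 0 56" --pt "0 0 0 0 -0.03 0 56" --pt "0 0 0 0 -0.03 0 56"

```text
clock: 24.0
position: [0.6153, 0.0125, 0.0252]
orientation: [70.9, 89.7, 78.0]
contact_force: [0.6, 15.9, 4.1]
opening: 0.056
```

```bash
python3 - <<'E'
from h import *
s=st();print("tcp dock",dk(s["position"]),"F along out",s["contact_force"][:2]@Y)
r.snapshot("side")
print([(round(d["score"],2),dk(ray("side",d["uv"],.003))) for d in r.mark_of("box","side")[:2]])
E
```

```text
24.0 [0.6153 0.0125 0.0252] [70.9 89.7 78. ] [ -6.8  29.  -10.6  50.4   0.3  76.1] F [ 0.6 15.9  4.1] 0.056
tcp dock (np.float64(-0.0017), np.float64(0.0561)) F along out 15.68708122901056
[(0.9, (np.float64(0.0005), np.float64(-0.0046))), (0.88, (np.float64(-0.3764), np.float64(0.3893)))]
```

Held 1.7 s with 15.7 N at the tool. About 6 N of that is sliding friction, leaving roughly 10 N on the bar (4 mm × 2.5 N/mm). Releasing gently and looking from above.

>>> jog_arm --pt "0 0 0 0 0.04 0 56" --pt "0 0 0 -0.01 0.08 0 56" --pt "0 0 0 -0.01 0.12 0 56" --pt "0 0 0 -0.02 0.18 0 56" --pt "0 0 0 -0.04 0.3 0 56" --pt "0 0 0 -0.06 0.5 0 56" --pt "0 0 0 -0.09 0.7 0 56" --pt "0 0 0 -0.09 0.7 1 56" --pt "0 0 0 -0.09 0.7 2 56" --pt "0 0 0 -0.09 0.7 3 56" --pt "0 0 0 -0.09 0.7 4 56" --pt "0 0 0 -0.09 0.5 5 56" --pt "0 0 0 -0.09 0.3 6 56" --pt "0 0 0 -0.09 0.25 7 56" --pt "0 0 0 -0.09 0.25 7 56" --pt "0 0 0 -0.09 0.25 7 56"

```text
clock: 25.7
position: [0.6109, 0.0229, 0.3759]
orientation: [-12.7, 89.8, -5.7]
contact_force: [-0.1, -0.1, 0.1]
opening: 0.0561
```

```bash
python3 - <<'E'
from h import *
s=st()
im=save("wrist","w6.png")
print([(np.round(d["uv"]).tolist(),round(d["score"],2),dk(ray("wrist",d["uv"],.003))) for d in r.mark_of("box","wrist")[:3]])
r.snapshot("side");print([(round(d["score"],2),dk(ray("side",d["uv"],.003))) for d in r.mark_of("box","side")[:2]])
a=cv2.imread("pics/w6.png");cv2.imwrite("pics/w6b.png",cv2.resize(a,(800,600),interpolation=cv2.INTER_CUBIC))
E
```

```text
25.7 [0.6109 0.0229 0.3759] [-12.7  89.8  -5.7] [-5.7 21.6 29.9 98.2 -0.  77.3] F [-0.1 -0.1  0.1] 0.0561
[([252.0, 185.0], 0.86, (np.float64(-0.0088), np.float64(-0.0008))), ([256.0, 212.0], 0.65, (np.float64(-0.0007), np.float64(-0.0509)))]
[(0.95, (np.float64(-0.3861), np.float64(0.391))), (0.91, (np.float64(0.0011), np.float64(-0.0042)))]
```

View pics/w6b.png

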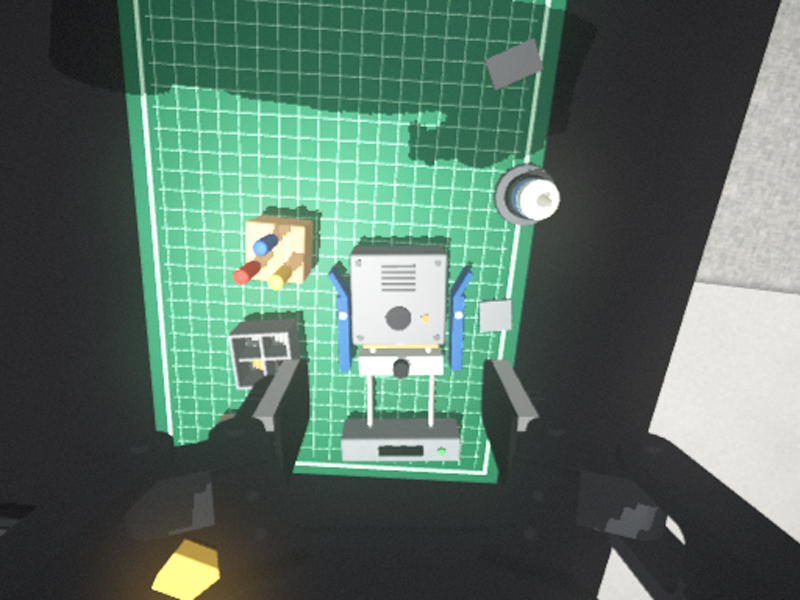

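The box sits centred between the walls, touching the bar. Top face is (351–446, 256–347), bolts at (342,315) and (457,315), and obstacles and tiles are unmoved. One last number check, then hand in.

```bash
python3 - <<'E'
from h import *
s=.64;P=lambda u,v,z:ray("wrist",(u*s,v*s),z)[:2]
C=np.array([P(*p,.053) for p in ((351,256),(446,255),(444,347),(350,347))])
A=dk(C.mean(0));ang=[np.degrees(np.arctan2(*(C[b]-C[a])[::-1])).round(1) for a,b in ((0,1),(3,2))]
b=(P(342,315,.033)+P(457,315,.033))/2
print(A,ang,"bolt mid",dk(b))
x=A[0]-dk(b)[0]
if abs(x)<.008 and A[1]<.015: print(r.finish_job())
E
```

```text
(np.float64(-0.0045), np.float64(-0.0009)) [np.float64(7.6), np.float64(7.0)] bolt mid (np.float64(-0.0026), np.float64(-0.0208))
the job is handed in; nothing more can be done
None
```

The box is in the dock and released, and the job is handed in; no verdict came back. I slid it flat across the mat with two open fingers, first in +x past the driver stand, then along the dock's axis. I felt for the bar, pressed for about 1.7 s, then backed off and lifted clear.

- **Press force:** the tool read 15.7 N, with the force after contact rising roughly as the spring should. About 6 N of that was sliding friction before contact, so I estimate about 10 N on the bar. The bar force itself was not measured, but with no friction it would still be under 20 N.
- **Final position:** from my last picture, the box centre is about 2 mm off the lane's centre line and about 1 mm inside the mouth plane, at most 1° out of square. The side camera agrees on depth within about 4 mm.
- **One disagreement:** the network's mark in the last wrist picture put the box 9 mm sideways. The corner fit and the side camera put it 1 to 5 mm off, so I discounted that mark.
- **Surroundings:** the robot was clear with no force on the tool. The obstacles and tiles looked unmoved in the last picture. Other bystanders outside that view were not checked, but nothing went near them.

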